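# Wedge the slate basking tile tight in its stand

### The arm

A 6-joint arm with a two-finger parallel gripper is mounted at the origin on the work surface. World frame = base frame: x ahead of the robot, y to its left, z up, the work surface at z = 0. Lengths are in m, angles in degrees, forces in N, time in s.
With the tool pointing down it reaches from about 0.375 to 0.9 m from the base axis. Payload 3.1 kg.
Tool frame: the origin (TCP) lies on the centre line of the jaws, within the pads' length; the fingertips stand 22 mm ahead of it and the grasp point (between the pads) lies 3 mm ahead of it; y points along the fingers, z is the direction in which the jaws open and shut, and the axes are right-handed (so a half turn about y gives the same grasp; the last joint's range is limited). The gripper opens to 87 mm and grips with 3 to 60 N. Pads are 19 mm wide; open, the fingers measure 117 mm over their backs; the gripper's body (75 mm by 190 mm) begins 51 mm behind the grasp point.
Start: joints at [54.517, 30.224, 82.088, -0, 67.689, -10.227], TCP at [0.267, 0.565, 0.21] pointing down, gripper open.
Joint ranges: [-176.69, 176.69], [-43.24, 126.21], [12.49, 139.97], [-82, 262], [0, 151.66], [-163.58, 163.58]. Speed limits (degrees/s): [159.86, 159.86, 180, 180, 180, 180].

### API

Orientations are given as a 3x3 rotation matrix whose columns are the frame's x, y, z axes.
In Python, from rig import bot gives the robot as it stands.
- The arm moves only by the tool jog_arm, never from a script. Its argument "motion" is one flat list of numbers, 6 for each row, row after row: the shift along the tool's x, y, z in mm, then the turn, a rotation vector about the tool's x, y, z in degrees. A call has 1 to 20 rows; each row is the pose to reach, as a shift and turn from the pose commanded when the call began, along the tool's axes at that moment; what a row does not reach only later rows make up. A row lasts 1/8 s, in which the tool goes at most 62.5 mm and 10.7 degrees, less where a joint would pass 70% of its speed; a pose out of reach is approached as far as the arm can. A call with a gripper value outside its range is refused whole. "gripper" is the opening, from 0 (shut) to 1 (fully open), set as the call begins (left out, the last holds). The fingers move at their own pace and stop on an object; the grip force is fixed at half the most. Time passes only in rows, so rows that repeat a pose let the fingers close. It gives the time, the measured TCP pose, the force and the opening at its end, in the units of the state.
- bot.read_state(): the state, without advancing time (a new reading comes with each control period).
- bot.capture(name): name is "side" or "top" or "wrist"; returns (picture, depth): 420x560x3 uint8, red, green, blue; 420x560 float32, m along the optical axis (not along the pixel's ray), 0 where there is no reading.
- bot.get_calibration(name): a dict with "mtx" (3x3 intrinsics, pixels), "k1" (the pictures are not rectified: a ray, as slopes to the right and down, at radius r is drawn at 1 + k1 r^2 times it, then the intrinsics apply), "pose" (4x4, takes a point from camera to world coordinates); the wrist camera has in their place "hand_eye" (4x4, takes a point from camera to tool coordinates, whose origin is the TCP and whose axes are the tool frame's). Camera axes: x right, y up, looking along -z (the intrinsics and any distortion apply to the point x, -y, -z); pixel columns grow to the right and rows downward; lengths in m; the calibration is good to about 2 mm. A picture is of the moment at which its call begins: read the wrist's pose just before it. get_calibration takes no time and is no camera call.
- bot.hand_in(): hands the job in, once; it reports no verdict.
The state is a dict: "time_s": time; "joint_positions": joint angles; "qvel": joint speeds; "tau": joint torques, N m; "position": TCP position; "tcp_rot": TCP orientation; "force": force on the tool from outside, world axes, zero at the start; "moment": the same for the moment, N m; "opening": opening from 0.0 (shut) to 1.0 (fully open).
Only numpy, scipy, OpenCV 4.12 (cv2) and the standard library are available. Lean on these libraries where they do the work, as an engineer would, in place of code of your own. Each camera call takes 0.05 s, during which the arm holds its last target.

### The job

The slate basking tile lies loose in its plywood stand. Slide the dark wooden wedge, thin end first and slanted side to the slanted cleat, into the gap between cleat and tile and press it in firmly (a good thumb push, 15 to 20 N) until the tile is jammed flush against the back rail and stays tight when you let go. Do not ram it, slate cracks, and leave the other things on the ledge where they are.

Things in the scene. Friction and masses are not known exactly. Their poses are not given: they have to be found in the camera images.
- stand: basking stand, fixed: pale board lying on the ledge, 15 mm thick, origin on the ledge; spans x -100..+110, y -200..+130 mm. A back rail stands along its +x edge, an end stop 22 mm high at y +100..+120, x -15..+75. A slanted cleat is bolted near its -x edge at y -45..+34: a fixed bar 80 mm long, 30 wide, 24 high (wing nuts to 39 above the board). The slate tile lies between rail and cleat.
- rail: cushioned strip of the back rail, 10 mm (x) by 190 (y), 21 high: it rides on rubber buffers before a fixed batten and gives to +x by up to 1.5 mm at 30 N per mm, so that the slate is clamped without cracking. Origin on the board's top (15 mm above the ledge) in the middle of its face, where the tile must sit (stand x = +80 mm at rest); axes as the stand's.
- gap_mouth (a point): fixed point on the stand at y = -45 mm, x = -30 mm, on the board's top: the wide end of the gap, where the tile's edge lies when the tile just touches the rail. From it the cleat's inner face is 18 to 26 mm to -x, differing each time as the cleat is bolted in slots (not measured: see or feel it); it slants 1 in 8 towards +x as it runs to +y, so the gap narrows.
- tile: grey slate tile 110 mm (x) by 160 (y), 12 thick, 0.45 to 0.75 kg, loose on the board, origin under its centre. It starts a few mm short of the rail, a little askew. Just touching the rail, its edge towards the cleat is at stand x = -30 mm. It slides at some 1.5 to 3 N, so the wedge meets light resistance while the tile still moves, then steadily rising resistance as the rail is squeezed.
- wedge: dark wooden wedge, 165 mm long, 24 high, 60 g, waxed, lying on the ledge, working sides upright; +y points to its thin end. Origin under the middle of its parallel tail, the part to grip: 29 mm wide, 45 long (y -22.5..+22.5 mm). Then it tapers to y = +142.5: the +x side stays straight at x = +14.5, the -x side slants 1 in 8 to a 14 mm wide round nose. In place its axes are as the stand's.
- wedge_tip (a point): the end of the wedge's rounded nose, mid-width, at half height (x +7.5, y +142.5, z +12 mm on the wedge). With the wedge tight it is some 35 to 110 mm past the mouth of the gap, depending on where the cleat is bolted: only the resistance tells when.
- wedge_butt (a point): the middle of the flat butt end of the wedge's tail (29 mm wide by 24 mm high), at half its height, where it can be pushed
- tray0: lowest of three stacked teal feeder trays, each 100 by 150 by 30 mm, bystander; origin under its centre
- tray1: middle feeder tray of the stack, bystander; origin under its centre
- tray2: top feeder tray of the stack, bystander; origin under its centre
- jar: glass jar with steel twist lid, diameter 66, height 95 mm, bystander; origin under its centre
- dish: terracotta water dish, diameter 90, height 28 mm, bystander; origin under its centre
- gauge: white thermometer box 45 by 70 by 55 mm, bystander; origin under its centre
- spoon: stainless spoon 170 mm long lying flat, bystander; x along it
- tongs: steel feeding tongs 200 mm long lying flat, bystander; x along them
- cork_tube: cork bark tube 160 mm long (x), about 72 mm thick, bystander; origin under its centre
Not all that is in view belongs to the job. Of the things shaped like the wedge, the wooden one is meant.

How it is judged (in metres and radians):
At the end, for the whole second after the job is handed in: The wedge lies flat in the gap, thin end at least 25 mm past the mouth, in line with the tile (0.05 rad), and stays jammed by itself: wedge on tile and tile on rail each press over 8 N after release. Tile flat and flush with the rail (2 mm, 0.02 rad). Both at rest (contact force between wedge and tile above 8 N and contact force between tile and rail above 8 N and x of tile in the frame of rail above -0.057 m and angle between the x axis of tile and the x axis of rail, either way round below 0.02 rad and z of tile in the frame of stand below 0.018 m and angle between tile's own z axis and vertical below 0.03 rad and y of wedge_tip in the frame of stand above -0.02 m and z of wedge in the frame of stand below 0.019 m and angle between wedge's own z axis and vertical below 0.06 rad and angle between the y axis of wedge and the y axis of stand, either way round below 0.05 rad and linear speed of each of wedge, tile below 0.005 m/s); the robot touches nothing.
It fails at once if the slate is squeezed with more than 40 N (it cracks) (contact force between wedge and tile above 40 N or contact force between tile and rail above 40 N).
It fails at once if the slate tile is lifted or tipped off the board (angle between tile's own z axis and vertical above 0.15 rad or z of tile in the frame of stand above 0.03 m).
It fails at once if a bystander is moved by more than 20 mm (distance of any of tray0, tray1, tray2, jar, dish, gauge, spoon, tongs, cork_tube from where it was at the start of the episode above 0.02 m).
It also fails if it takes over 45 s, if anything falls off the work surface, if the arm or the gripper's body presses on something with over 40 N, if the wrist force passes 120 N, or if a joint passes its speed limit or range.

## Working session

There is one attempt and no reset: what is moved stays moved. The work goes in short steps, Python scripts to look and compute and a tool call to move; the robot and the scene stay as the last step left them, time stands still between calls to the robot, and variables do not carry over. Pictures are saved under pics/ and viewed, and the job is handed in when it is done.

Besides the shell and the picture viewer there is one more tool, called after ">>>" as name(argument=value, ...) on one line, values as JSON. jog_arm: Moves the arm, as the interface text tells. Its arguments: {"type":"object","properties":{"motion":{"type":"array","items":{"type":"number"}},"gripper":{"type":"number"}},"required":["motion"]}

```bash
ls; mkdir -p pics; python3 - <<'E'
from rig import bot
import cv2,numpy as np
print(bot.read_state())
for n in("top","side","wrist"):
    p,d=bot.capture(n); cv2.imwrite(f"pics/{n}0.png",p[:,:,::-1]); np.save(f"pics/{n}0.npy",d)
    c=bot.get_calibration(n); print(n,c)
E
```

```text
pics
{'time_s': 0.0, 'joint_positions': array([ 5.45162651e+01,  3.02796800e+01,  8.21584493e+01, -2.87677672e-03,
        6.76881656e+01, -1.02260450e+01]), 'qvel': array([-0.02489839,  0.08936364,  0.03075742, -0.08009492, -0.07285569,
       -0.06238327]), 'tau': array([ 5.38171607e-04, -4.40034628e+01, -1.76594728e+01,  6.32765167e-02,
        5.83184778e-02, -1.65400597e-04]), 'position': array([0.26619634, 0.56461596, 0.20855256]), 'tcp_rot': array([[ 9.04405826e-01, -1.24168716e-03,  4.26671489e-01],
       [-4.26673156e-01, -1.82184824e-03,  9.04404057e-01],
       [-3.45656205e-04, -9.99997570e-01, -2.17748474e-03]]), 'force': array([ 0.14482358, -0.88062914,  0.30235351]), 'moment': array([ 0.02804743, -0.01507853,  0.00908772]), 'opening': 0.99480308149948}
top {'mtx': array([[487.87058314,   0.        , 290.69555135],
       [  0.        , 487.87058314, 208.31368162],
       [  0.        ,   0.        ,   1.        ]]), 'k1': -0.11846473178637117, 'pose': array([[-0.02443639,  0.99654798, -0.07934092,  0.42420742],
       [-0.99958401, -0.02557258, -0.01333592,  0.0021103
[... 428 characters left out ...]
0.558176  , -0.7079336 ],
       [ 0.01724534,  0.73031227,  0.68289574,  0.96549702],
       [ 0.        ,  0.        ,  0.        ,  1.        ]])}
wrist {'mtx': array([[304.89454074,   0.        , 275.50845624],
       [  0.        , 304.89454074, 211.70413206],
       [  0.        ,   0.        ,   1.        ]]), 'k1': -0.05147381250392878, 'hand_eye': array([[ 8.49405507e-04, -9.60730871e-01, -2.77480581e-01,
        -7.63292178e-02],
       [ 3.17301369e-04,  2.77480926e-01, -9.60731094e-01,
        -1.76125333e-01],
       [ 9.99999589e-01,  7.28005314e-04,  5.40535047e-04,
        -1.86970833e-04],
       [ 0.00000000e+00,  0.00000000e+00,  0.00000000e+00,
         1.00000000e+00]])}
```

View pics/top0.png

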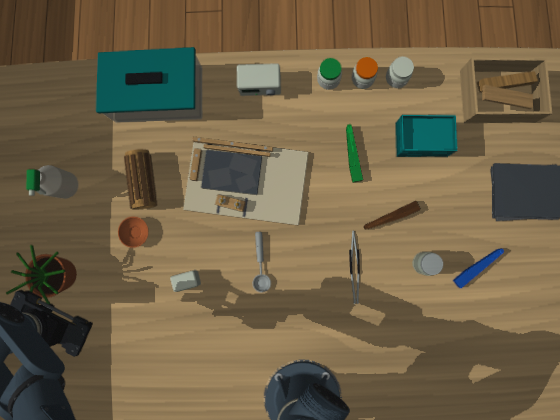

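View pics/side0.png

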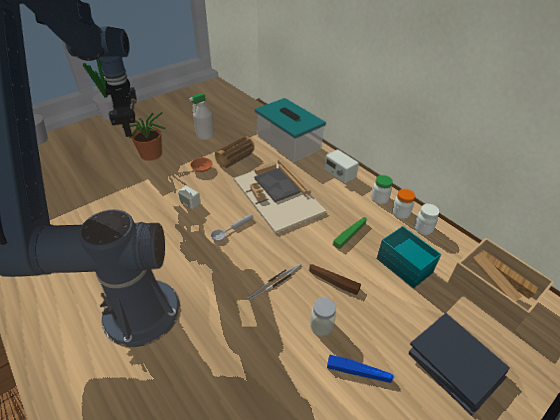

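View pics/wrist0.png

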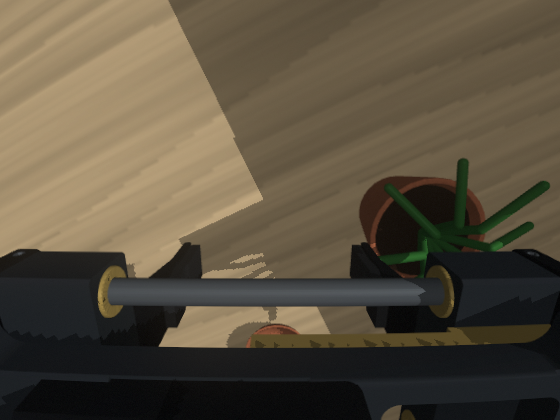

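The top view shows three wedge shapes on the ledge: green (354,153), dark brown (395,215) and blue (481,268). Offcuts of wood lie in the crate at (508,92). The stand is at (247,183). I take the brown wooden one at (395,215) and check it in a close crop.

```bash
cat > h.py <<'E'
import numpy as np,cv2
from rig import bot
def pose(n,st=None):
    c=bot.get_calibration(n)
    if n!="wrist": return c,c["pose"]
    T=np.eye(4);T[:3,:3]=st["tcp_rot"];T[:3,3]=st["position"]
    return c,T@c["hand_eye"]
def rays(c,T,uv):
    uv=np.asarray(uv,float).reshape(-1,2);M=c["mtx"]
    q=(uv-[M[0,2],M[1,2]])/[M[0,0],M[1,1]]
    s=q.copy()
    for _ in range(20): s=q/(1+c["k1"]*(s**2).sum(1,keepdims=True))
    d=np.c_[s[:,0],-s[:,1],-np.ones(len(s))]
    return T[:3,3],d@T[:3,:3].T
def onplane(c,T,uv,z):
    o,d=rays(c,T,uv); return o+d*((z-o[2])/d[:,2:3])
def proj(c,T,P):
    P=np.asarray(P,float).reshape(-1,3)
    p=(P-T[:3,3])@T[:3,:3]; s=np.c_[p[:,0]/-p[:,2],-p[:,1]/-p[:,2]]
    s=s*(1+c["k1"]*(s**2).sum(1,keepdims=True)); M=c["mtx"]
    return s*[M[0,0],M[1,1]]+[M[0,2],M[1,2]]
E
python3 - <<'E'
from h import *
p=cv2.imread("pics/top0.png")
a=cv2.resize(p[120:240,170:320],None,fx=5,fy=5,interpolation=cv2.INTER_CUBIC)
b=cv2.resize(p[180:250,350:440],None,fx=8,fy=8,interpolation=cv2.INTER_CUBIC)
cv2.imwrite("pics/cs.png",a);cv2.imwrite("pics/cw.png",b)
hsv=cv2.cvtColor(p,cv2.COLOR_BGR2HSV)
c,T=pose("top")
roi=np.zeros(p.shape[:2],np.uint8);roi[190:240,355:435]=1
m=((p[:,:,2]<110)&(roi>0)).astype(np.uint8)
cn=max(cv2.findContours(m,0,1)[0],key=cv2.contourArea)
r=cv2.minAreaRect(cn);print(r,cv2.contourArea(cn))
bx=cv2.boxPoints(r);print(bx,onplane(c,T,bx,.024),onplane(c,T,bx,0.0))
E
```

```text
((395.08624267578125, 215.96554565429688), (14.484236717224121, 66.66462707519531), 68.19859313964844) 660.0
[[361.4483  221.62071]
 [423.34485 196.8621 ]
 [428.72418 210.31038]
 [366.82764 235.06898]] [[ 0.48985662 -0.17549254  0.024     ]
 [ 0.55464951 -0.35234193  0.024     ]
 [ 0.51648168 -0.36584676  0.024     ]
 [ 0.45211968 -0.18917358  0.024     ]] [[ 0.49102014 -0.17864026  0.        ]
 [ 0.55696138 -0.358624    0.        ]
 [ 0.51811709 -0.37236818  0.        ]
 [ 0.45261437 -0.19256376  0.        ]]
```

View pics/cs.png

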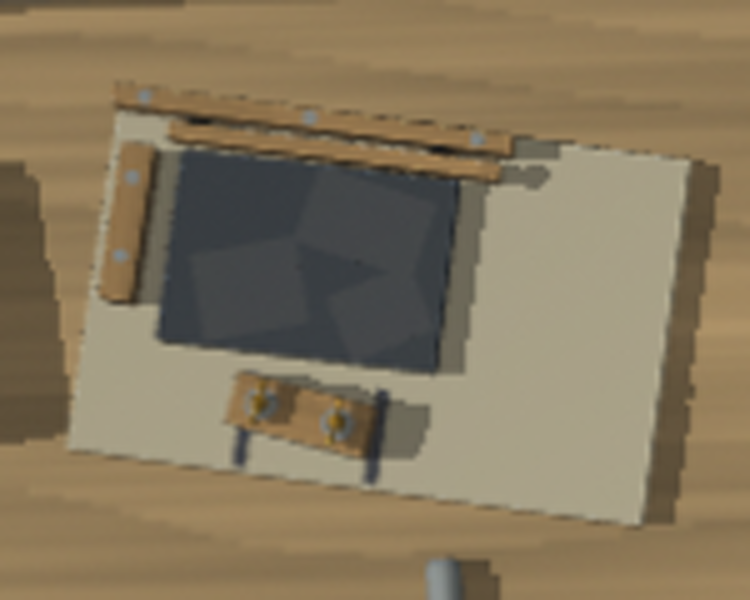

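View pics/cw.png

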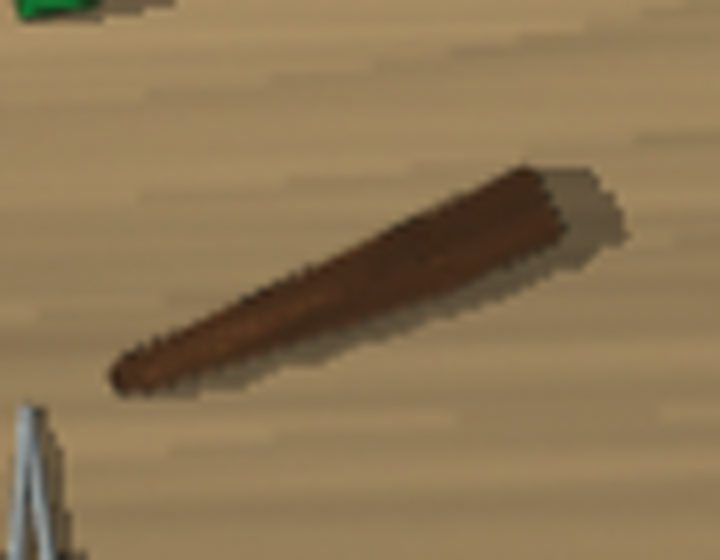

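```bash
python3 - <<'E'
from h import *
c,T=pose("top")
uv=np.array([[70,450],[642,523],[690,160],[115,100]])/5+[170,120]
P=onplane(c,T,uv,.015);print(P)
# model corners: (-100,130),(-100,-200),(110,-200)
M=np.array([[-.1,.13],[-.1,-.2],[.11,-.2]])
def fit(M,Q):
    mc,qc=M.mean(0),Q.mean(0);H=(M-mc).T@(Q-qc);th=np.arctan2(H[0,1]-H[1,0],H[0,0]+H[1,1])
    R=np.array([[np.cos(th),-np.sin(th)],[np.sin(th),np.cos(th)]]);return th,qc-R@mc,R
th,t,R=fit(M,P[:3,:2]);print(np.degrees(th),t,((R@M.T).T+t-P[:3,:2])*1e3)
S=lambda uv,z:(onplane(c,T,np.array(uv)/5.+[170,120],z)[:,:2]-t)@R*1e3
print("tile",S([[182,150],[460,180],[437,373],[158,342]],.027))
print("cleat",S([[238,372],[380,392],[362,458],[226,425]],.039))
w=np.array([[118,385],[525,168],[562,228],[110,370],[130,395]])/8.+[350,180]
print("wedge",onplane(c,T,w,.024))
print(bot.read_state()["time_s"])
E
```

```text
[[ 5.35671526e-01  3.22148171e-01  1.50000000e-02]
 [ 4.86501848e-01 -6.90971007e-05  1.50000000e-02]
 [ 6.91412245e-01 -3.25655248e-02  1.50000000e-02]
 [ 7.36118402e-01  2.95322904e-01  1.50000000e-02]]
-8.769852090144543 [0.61456639 0.18087833] [[-0.11544936  2.45687709]
 [-1.25949452 -1.46774037]
 [ 1.37494388 -0.98913672]]
tile [[ 76.41357801  86.23972678]
 [ 78.65140589 -72.53610932]
 [-31.08716849 -74.3817605 ]
 [-33.51072667  83.8654756 ]]
cleat [[-45.62933576  34.38327332]
 [-46.69493121 -45.61663186]
 [-84.2207735  -40.68913427]
 [-75.70258939  36.87689938]]
wedge [[ 0.47153915 -0.18405951  0.024     ]
 [ 0.54355455 -0.32989452  0.024     ]
 [ 0.52217715 -0.34203697  0.024     ]
 [ 0.47682036 -0.18145588  0.024     ]
 [ 0.46795778 -0.18811647  0.024     ]]
0.15
```

>>> jog_arm(motion=[242,0,-161,0,36,0,484,0,-322,0,73.5,0,484,0,-322,0,73.5,0,484,0,-322,0,73.5,0,484,0,-322,0,73.5,0,484,0,-322,0,73.5,0,484,0,-322,0,73.5,0,484,0,-322,0,73.5,0,484,0,-322,0,73.5,0,484,0,-322,0,73.5,0,484,0,-322,0,73.5,0,484,0,-322,0,73.5,0,484,0,-322,0,73.5,0], gripper=1)

```text
time_s: 1.78
position: [0.5658, 0.0693, 0.2096]
tcp_rot: [[-0.15, -0.001, 0.989], [-0.989, 0.0, -0.15], [-0.0, -1.0, -0.001]]
force: [0.3, 0.3, 0.0]
opening: 1.0
```

```bash
python3 - <<'E'
from h import *
s=bot.read_state();print(s["time_s"],s["position"],s["tcp_rot"],s["force"],s["joint_positions"],abs(s["qvel"]).max())
p,d=bot.capture("wrist"); cv2.imwrite("pics/w1.png",p[:,:,::-1]); np.savez("pics/w1.npz",d=d,**{k:s[k] for k in("tcp_rot","position")})
E
```

```text
1.775 [0.56583849 0.06929329 0.2095525 ] [[-1.49873431e-01 -8.91095251e-04  9.88704789e-01]
 [-9.88705161e-01  3.82491755e-04 -1.49873143e-01]
 [-2.44620184e-04 -9.99999530e-01 -9.38355825e-04]] [0.27140809 0.30135252 0.04686786] [-4.25658163e+00  2.60001113e+01  9.00784092e+01  2.01038050e-02
  6.39740226e+01  4.35417444e+00] 0.3027463898552276
```

View pics/w1.png

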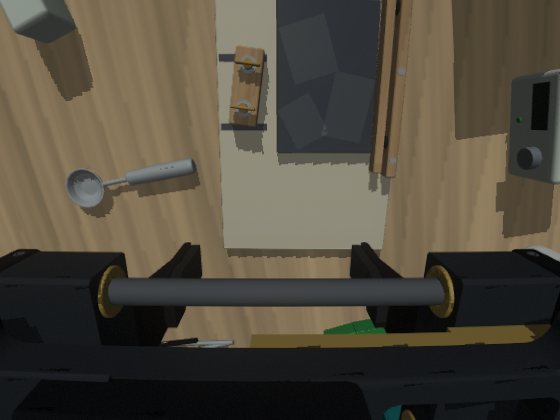

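The wrist view shows the cleat at (247,87), the tile's free edge at column 277, the rail strip ending at (382,175), and the board's near edge at row 248. I'll measure from a magnified crop.

```bash
python3 - <<'E'
import cv2
p=cv2.imread("pics/w1.png")
cv2.imwrite("pics/w1a.png",cv2.resize(p[0:150,205:405],None,fx=4,fy=4,interpolation=cv2.INTER_CUBIC))
cv2.imwrite("pics/w1b.png",cv2.resize(p[130:270,205:405],None,fx=4,fy=4,interpolation=cv2.INTER_CUBIC))
E
```

```text
(no output)
```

View pics/w1a.png

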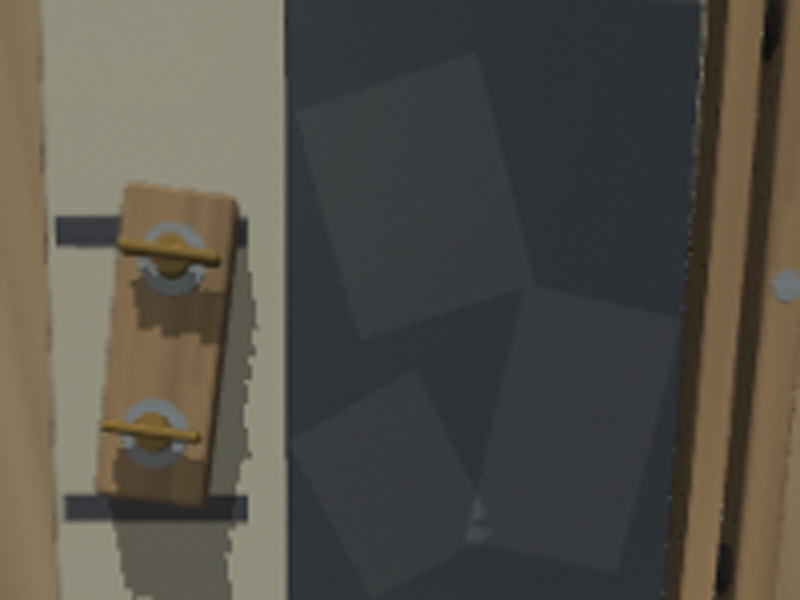

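View pics/w1b.png

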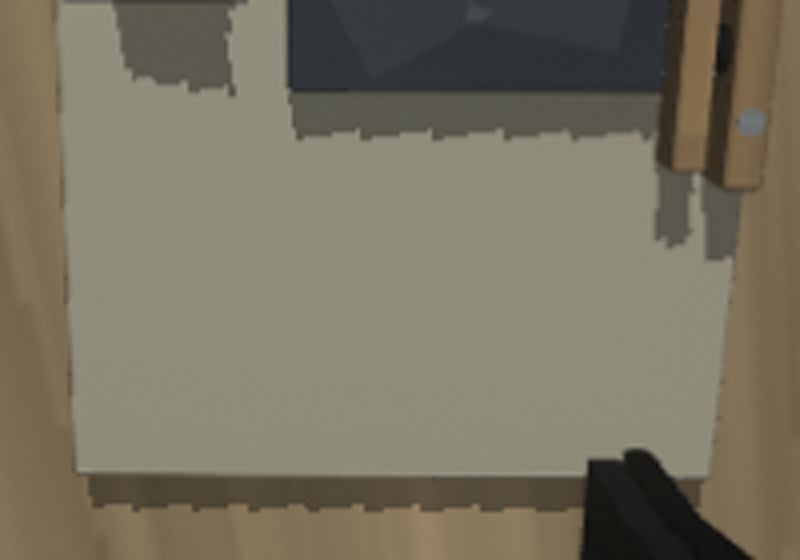

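```bash
cat > st.py <<'E'
from h import *
z=np.load("pics/w1.npz");c,T=pose("wrist",z)
def A(u,zz): return onplane(c,T,np.array(u)/4.+[205,0],zz)[:,:2]
def B(u,zz): return onplane(c,T,np.array(u)/4.+[205,130],zz)[:,:2]
def line(P):
    v=np.linalg.svd(P-P.mean(0))[2][0]; return P.mean(0),v*(1 if v[1]>0 else -1)
E
python3 - <<'E'
from st import *
L=np.r_[A([[41,20],[44,150],[50,400]],.015),B([[62,150],[76,470]],.015)]
N=B([[76,471],[390,475],[590,477],[708,478]],.015)
R_=B([[709,478],[733,270]],.015)
for n,P in(("L",L),("N",N),("R",R_)):
    m,v=line(P);print(n,np.degrees(np.arctan2(v[1],v[0])),m,((P-m)@[-v[1],v[0]])*1e3)
co=B([[76,471],[709,478]],.015);print(co,np.linalg.norm(co[0]-co[1]))
mL,vL=line(L);mN,vN=line(N); 
ang=np.arctan2(vL[1],vL[0])-np.pi/2; print("yaw L",np.degrees(ang))
if vN[0]<0:vN=-vN
angN=np.arctan2(vN[1],vN[0]);print("yaw N",np.degrees(angN))
# combined (weights lengths)
th=(ang+angN)/2
R=np.array([[np.cos(th),-np.sin(th)],[np.sin(th),np.cos(th)]])
# origin: mid near edge corners = stand (5,-200); 
mid=co.mean(0); t=mid-R@np.array([.005,-.2]); print("t",t)
S=lambda P:((P-t)@R*1e3).round(1)
print("tile edge",S(A([[286,20],[287,300],[288,590]],.027)),S(B([[288,91],[664,92]],.027)))
print("cleat",S(A([[124,183],[236,200],[205,506],[98,494]],.039)))
print("rail",S(A([[728,20],[705,300],[683,590]],.036)),S(B([[672,168]],.036)))
print("rail foot",S(B([[657,165]],.015)))
np.savez("stand.npz",R=R,t=t,th=th)
E
```

```text
L 80.87414611637128 [0.51220311 0.16224447] [-0.3077496  -0.0781786   0.57306384  0.0128068  -0.19994243]
N 170.58941887240138 [ 0.60487797 -0.01954556] [-0.0007797   0.00250786 -0.00258418  0.00085602]
R 80.80318764656032 [0.69794144 0.00080985] [-1.93650371e-15  1.93650371e-15]
[[ 4.86344695e-01  1.00772931e-04]
 [ 6.92300139e-01 -3.40328641e-02]] 0.2087648199249629
yaw L -9.125853883628718
yaw N -9.410581127598622
t [0.61659897 0.18122828]
tile edge [[-33.6  78.7]
 [-32.6   9.4]
 [-31.4 -69. ]] [[-31.3 -75. ]
 [ 78.5 -73.8]]
cleat [[-75.2  36. ]
 [-46.1  32.1]
 [-54.5 -45.6]
 [-83.9 -42.6]]
rail [[ 79.8  78.3]
 [ 79.6  10.2]
 [ 80.5 -66.7]] [[ 80.  -94.7]]
rail foot [[ 82.1 -96.9]]
```

>>> jog_arm(motion=[185,0,2,0,-16,0,370,0,5,0,-33.2,0,370,0,5,0,-33.2,0,370,0,5,0,-33.2,0,370,0,5,0,-33.2,0,370,0,5,0,-33.2,0,370,0,5,0,-33.2,0,370,0,5,0,-33.2,0,370,0,5,0,-33.2,0], gripper=1)

```text
time_s: 2.95
position: [0.5157, -0.2966, 0.2095]
tcp_rot: [[0.416, -0.001, 0.91], [-0.91, 0.001, 0.416], [-0.001, -1.0, -0.0]]
force: [-0.1, 0.1, 0.6]
opening: 1.003
```

```bash
python3 - <<'E'
from h import *
s=bot.read_state();print(s["time_s"],s["position"],s["tcp_rot"],s["force"],s["joint_positions"],abs(s["qvel"]).max())
p,d=bot.capture("wrist"); p=p[:,:,::-1]; cv2.imwrite("pics/w2.png",p); np.savez("pics/w2.npz",d=d,**{k:s[k] for k in("tcp_rot","position")})
cv2.imwrite("pics/w2a.png",cv2.resize(p[0:250,200:400],None,fx=2.4,fy=2.4,interpolation=cv2.INTER_CUBIC))
E
```

```text
2.95 [ 0.5157346  -0.29660461  0.20947606] [[ 4.15697709e-01 -6.19223604e-04  9.09502629e-01]
 [-9.09501711e-01  1.29197530e-03  4.15698169e-01]
 [-1.43246505e-03 -9.99998974e-01 -2.61137542e-05]] [-0.0902308   0.07042209  0.62004077] [-4.06745058e+01  2.79245119e+01  8.64896825e+01  3.62392504e-02
  6.56609644e+01 -6.52527531e+01] 0.45058406968222703
```

View pics/w2.png

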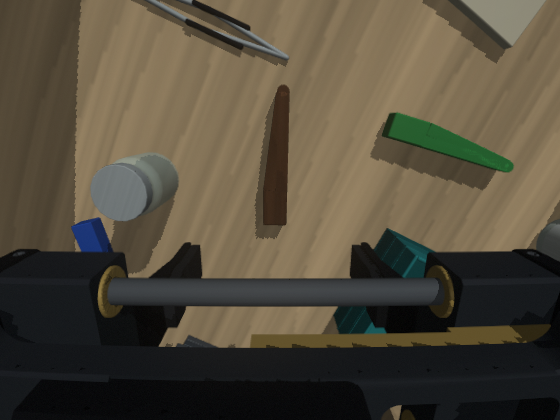

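View pics/w2a.png

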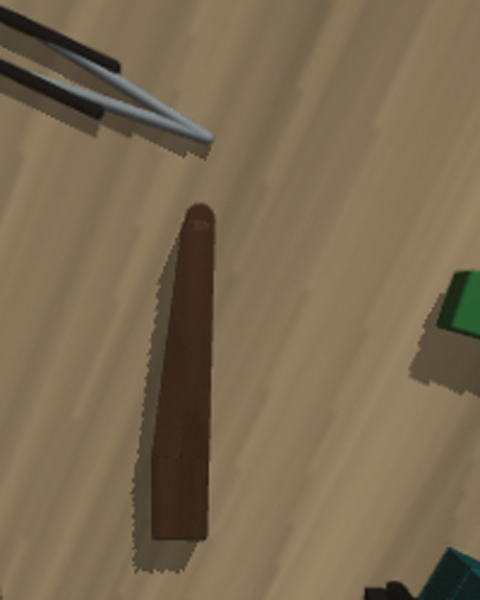

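The close crop confirms the dark wooden wedge. Its nose is at (283,86), its butt at (275,224), its straight side is on the right (+x), and the slant is on the left.

```bash
python3 - <<'E'
from h import *
z=np.load("pics/w2.npz");c,T=pose("wrist",z)
def A(u,zz): return onplane(c,T,np.array(u)/2.4+[200,0],zz)[:,:2]
bt=A([[153,540],[207,538]],.024); print(bt,np.linalg.norm(bt[0]-bt[1]))
st=A([[213.5,240],[211,400],[207,535]],.024)
tip=A([[200,203]],.018)[0]
print(tip,np.linalg.norm(tip-bt.mean(0)))
# with yaw from butt->tip
v=tip-bt.mean(0);y1=np.degrees(np.arctan2(-v[0],v[1]))+np.degrees(np.arctan2(7.5,165))
v=st[0]-st[-1];y2=np.degrees(np.arctan2(-v[0],v[1])); print(y1,y2)
y=np.radians((y1+y2)/2);wy=np.array([-np.sin(y),np.cos(y)]);wx=np.array([np.cos(y),np.sin(y)])
o=bt.mean(0)+.0225*wy; print("origin",o)
o2=tip-.1425*wy-.0075*wx;print(o2)
s=z["position"];R=z["tcp_rot"]
g=(o+o2)/2-.004*wy; d=np.array([g[0]-s[0],g[1]-s[1],0]); print("toolshift",R.T@d*1e3, "tool yaw",np.degrees(np.arctan2(R[1,2],R[0,2])))
E
```

```text
[[ 0.5207977  -0.34416056]
 [ 0.54592726 -0.33149522]] 0.028140817692994487
[ 0.47375229 -0.1842614 ] 0.1647302054514825
23.817373725291212 23.837748248467715
origin [ 0.52427281 -0.31724567]
[ 0.52445947 -0.31764537]
toolshift [26.54261874 -0.03799884 -0.86448244] tool yaw 24.56329122585576
```

>>> jog_arm(motion=[28.5,60,-0.9,0,0.7,0,28.5,120,-0.9,0,0.7,0,28.5,150,-0.9,0,0.7,0,28.5,172,-0.9,0,0.7,0,28.5,182,-0.9,0,0.7,0,28.5,182,-0.9,0,0.7,0,28.5,182,-0.9,0,0.7,0], gripper=1)

```text
time_s: 3.88
position: [0.5275, -0.3254, 0.0288]
tcp_rot: [[0.403, 0.002, 0.915], [-0.915, -0.002, 0.403], [0.002, -1.0, 0.001]]
force: [0.1, 0.3, -0.1]
opening: 1.001
```

>>> jog_arm(motion=[0,0,0,0,0,0,0,0,0,0,0,0,0,0,0,0,0,0,0,0,0,0,0,0,0,0,0,0,0,0,0,0,0,0,0,0,0,0,0,0,0,0,0,0,0,0,0,0], gripper=0)

```text
time_s: 4.88
position: [0.5266, -0.3252, 0.0275]
tcp_rot: [[0.403, -0.0, 0.915], [-0.915, 0.0, 0.403], [-0.0, -1.0, -0.0]]
force: [0.6, -0.3, -1.2]
opening: 0.173
```

>>> jog_arm(motion=[0,0,0,0,0,0,0,0,0,0,0,0])

```text
time_s: 5.12
position: [0.5266, -0.3252, 0.0275]
tcp_rot: [[0.403, -0.0, 0.915], [-0.915, 0.0, 0.403], [-0.0, -1.0, -0.0]]
force: [-0.1, -0.1, 0.5]
opening: 0.021
```

```bash
python3 - <<'E'
from h import *
s=bot.read_state();print(s["time_s"],s["position"],s["opening"],s["force"])
p,d=bot.capture("wrist"); p=p[:,:,::-1]; cv2.imwrite("pics/w3.png",p)
E
```

```text
5.125 [ 0.5265643  -0.32522828  0.02753713] 0.020949572167152805 [-0.10388955 -0.12027738  0.53175714]
```

View pics/w3.png

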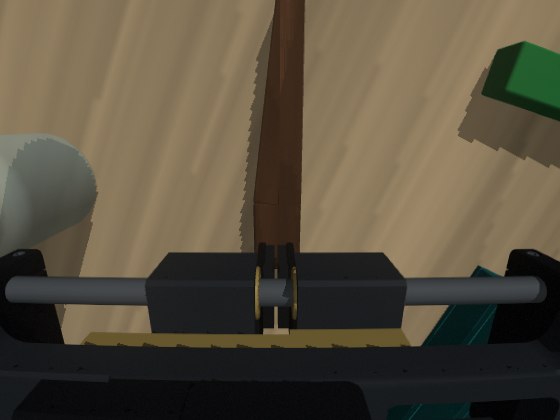

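```bash
python3 - <<'E'
from h import *
s=bot.read_state();c,T=pose("wrist",s)
y=np.radians(23.83);wy=np.array([-np.sin(y),np.cos(y),0]);wx=np.array([np.cos(y),np.sin(y),0])
o=np.array([.52437,-.31745,.024])
for a,b in((-14.5,-22.5),(14.5,-22.5),(-14.5,22.5),(14.5,22.5),(14.5,100)): print(a,b,proj(c,T,o+(a*wx+b*wy)/1e3))
R=s["tcp_rot"];P=s["position"]
for q in((0,.022,0),(0,.003,0),(0,0,0),(0,-.048,0)): print(q,proj(c,T,P+R@np.array(q)))
p=cv2.imread("pics/w3.png");cv2.imwrite("pics/w3a.png",cv2.resize(p[180:350,200:350],None,fx=4,fy=4))
for n in("side",):
    q,_=bot.capture(n);q=q[:,:,::-1];cv2.imwrite("pics/s3.png",cv2.resize(q[220:340,270:430],None,fx=5,fy=5,interpolation=cv2.INTER_CUBIC))
E
```

```text
-14.5 -22.5 [[255.67876351 268.95028092]]
14.5 -22.5 [[300.29351826 268.8471946 ]]
-14.5 22.5 [[254.13211033 201.79774621]]
14.5 22.5 [[301.8368353  201.68994226]]
14.5 100 [[304.58983492  63.68452853]]
(0, 0.022, 0) [[276.13642725 237.83505758]]
(0, 0.003, 0) [[276.19852271 248.60855292]]
(0, 0, 0) [[276.20940184 250.49717435]]
(0, -0.048, 0) [[276.44129327 290.83319646]]
```

View pics/w3a.png

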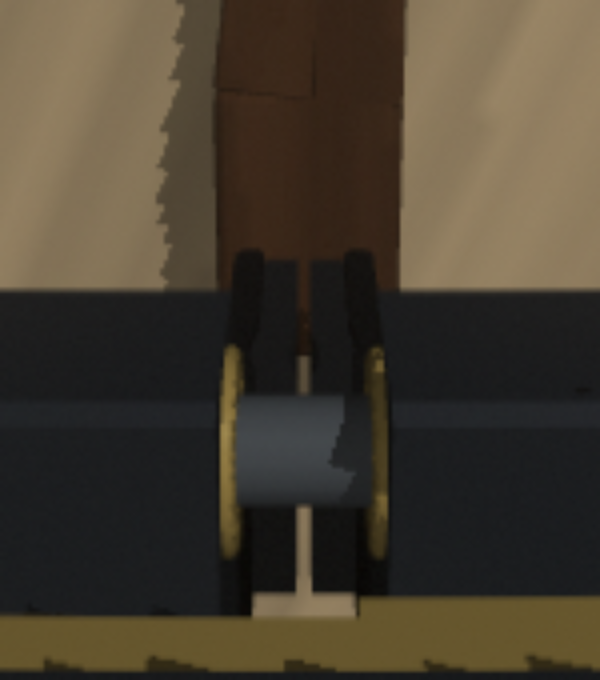

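View pics/s3.png

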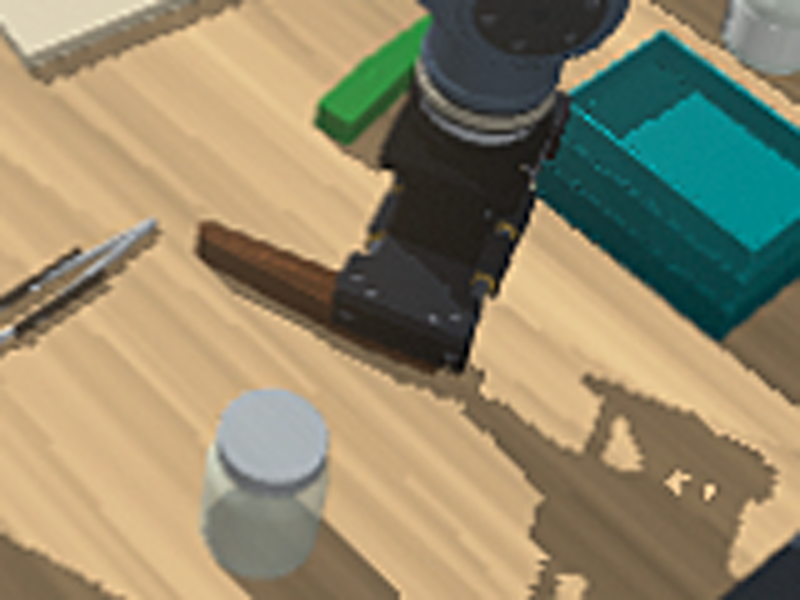

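```bash
python3 - <<'E'
from h import *
s=bot.read_state();c,T=pose("wrist",s)
p,d=bot.capture("wrist");np.save("pics/d3.npy",d)
he=c["hand_eye"]
for u,v in((278,220),(262,235),(262,244),(262,248),(271,246),(271,250),(271,260),(288,246),(288,255),(288,262),(288,270),(220,260),(275,292),(276,262),(276,330),(150,100)):
    o,r=rays(c,he,[[u,v]]); q=o+r[0]*d[v,u]
    o2,r2=rays(c,T,[[u,v]]); w=o2+r2[0]*d[v,u]
    print(u,v,round(float(d[v,u]),4),"tool",(q*1e3).round(1),"world",(w*1e3).round(1))
print(s["time_s"])
E
```

```text
278 220 0.188 tool [-19.    3.1   1.1] world [ 520.  -307.4   24.4]
262 235 0.1901 tool [-9.4  2.5 -8.9] world [ 514.7 -320.2   25.1]
262 244 0.1705 tool [-11.4 -17.3  -8. ] world [ 514.7 -318.    44.9]
262 248 0.1653 tool [-11.3 -22.8  -7.8] world [ 514.9 -318.    50.3]
271 246 0.1719 tool [ -9.8 -16.4  -3. ] world [ 519.9 -317.4   43.9]
271 250 0.1673 tool [ -9.5 -21.3  -2.9] world [ 520.1 -317.7   48.8]
271 260 0.1538 tool [-10.  -35.1  -2.7] world [ 520.1 -317.2   62.7]
288 246 0.1674 tool [-11.6 -20.6   6.4] world [ 527.8 -312.1   48.1]
288 255 0.1561 tool [-11.5 -32.4   6. ] world [ 527.4 -312.3   59.9]
288 262 0.1485 tool [-11.3 -40.3   5.7] world [ 527.2 -312.6   67.8]
288 270 0.1412 tool [-10.9 -48.    5.4] world [ 527.1 -313.1   75.6]
220 260 0.089 tool [-37.8 -94.6 -16.7] world [ 496.1 -297.3  122.1]
275 292 0.0844 tool [ -31.2 -101.2   -0.6] world [ 513.5 -296.9  128.8]
276 262 0.1946 tool [ 8.8  1.9 -0.1] world [ 530.  -333.3   25.6]
276 330 0.2376 tool [79.1 26.4 -0.1] world [ 558.3 -397.7    1.2]
150 100 0.1902 tool [-91.4  26.3 -79.9] world [ 416.6 -273.7    1.3]
5.225
```

```bash
python3 - <<'E'
from h import *
z=np.load("pics/w2.npz");c=bot.get_calibration("wrist");he=c["hand_eye"]
for n,d in(("w2",z["d"]),("w3",np.load("pics/d3.npy"))):
    M,K=c["mtx"],c["k1"]
    v,u=np.mgrid[200:280,150:400]
    o,r=rays(c,he,np.c_[u.ravel(),v.ravel()]); q=(o+r*d[200:280,150:400].reshape(-1,1))*1e3
    # finger points: x within +-13 , y<20 , |z|<65
    m=(abs(q[:,0])<14)&(q[:,1]<(60 if n=="w2" else 1.5))&(d[200:280,150:400].ravel()>0)
    print(n,m.sum()); 
    for lo in range(-60,61,10):
        k=m&(q[:,2]>=lo)&(q[:,2]<lo+10)
        if k.any(): print(lo,k.sum(),q[k].max(0).round(1),q[k][:,1].min().round(1),"tip pt",q[k][q[k][:,1].argmax()].round(1), "px",u.ravel()[k][q[k][:,1].argmax()],v.ravel()[k][q[k][:,1].argmax()])
E
```

```text
w2 2224
-60 276 [-10.2 -12.9 -50. ] -56.3 tip pt [-10.8 -12.9 -50.9] px 188 242
-50 839 [  9.1 -13.5 -43.2] -55.8 tip pt [ -2.3 -13.5 -44.4] px 200 256
40 900 [  9.8 -13.7  50. ] -55.6 tip pt [ -4.2 -13.7  43.3] px 351 253
50 209 [-10.2 -13.5  55.5] -55.6 tip pt [-11.  -13.5  50.4] px 364 242
w3 1016
-20 3 [ -4.2   1.2 -10. ] 0.4 tip pt [ -6.6   1.2 -11.3] px 258 240
-10 504 [-3.8  1.5 -0.7] -55.3 tip pt [-7.1  1.5 -8.8] px 262 239
0 502 [-5.5  1.5  8.8] -55.8 tip pt [-12.4   1.5   1.7] px 279 231
10 7 [-0.4  1.5 13. ] 1.3 tip pt [-5.1  1.5 10.5] px 293 242
```

```bash
python3 - <<'E'
import cv2
p=cv2.imread("pics/w2.png");cv2.imwrite("pics/w2f.png",cv2.resize(p[220:350,90:470],None,fx=2.1,fy=2.1,interpolation=cv2.INTER_CUBIC))
E
```

```text
(no output)
```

View pics/w2f.png

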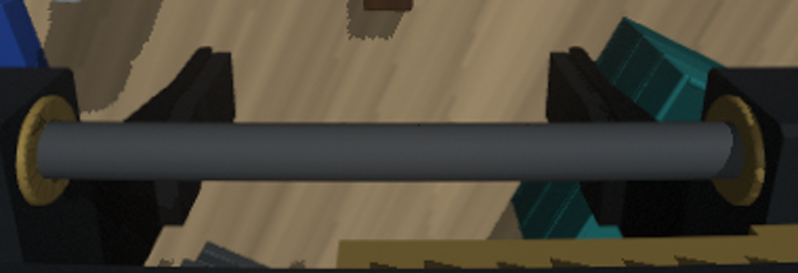

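The hand closed on air. The wrist depth puts the fingertips at tool y ≈ -13.5 mm, not the +22 mm stated, so they stopped about 18 mm above the wedge, which did not move. I'll open and go down about 36 mm more, carefully.

>>> jog_arm(motion=[0,0,0,0,0,0,0,0,0,0,0,0,0,0,0,0,0,0,0,0,0,0,0,0,0,0,0,0,0,0,0,0,0,0,0,0,0,0,0,0,0,0], gripper=0.65)

```text
time_s: 6.15
position: [0.5265, -0.3252, 0.0275]
tcp_rot: [[0.403, -0.0, 0.915], [-0.915, -0.0, 0.403], [-0.0, -1.0, -0.0]]
force: [0.4, 0.9, -0.3]
opening: 0.638
```

>>> jog_arm(motion=[0,12,0,0,0,0,0,24,0,0,0,0,0,30,0,0,0,0,0,30,0,0,0,0,0,30,0,0,0,0])

```text
time_s: 6.78
position: [0.5267, -0.3254, -0.0024]
tcp_rot: [[0.403, 0.0, 0.915], [-0.915, -0.0, 0.403], [0.0, -1.0, 0.0]]
force: [0.4, 0.1, -0.1]
opening: 0.65
```

>>> jog_arm(motion=[0,3,0,0,0,0,0,6,0,0,0,0,0,6,0,0,0,0])

```text
time_s: 7.15
position: [0.5264, -0.3251, -0.0087]
tcp_rot: [[0.403, -0.0, 0.915], [-0.915, 0.0, 0.403], [-0.0, -1.0, -0.0]]
force: [-0.5, 0.5, -0.3]
opening: 0.651
```

>>> jog_arm(motion=[0,0,0,0,0,0,0,0,0,0,0,0,0,0,0,0,0,0,0,0,0,0,0,0,0,0,0,0,0,0,0,0,0,0,0,0], gripper=0)

```text
time_s: 7.9
position: [0.5266, -0.3253, -0.0084]
tcp_rot: [[0.403, 0.0, 0.915], [-0.915, -0.0, 0.403], [0.0, -1.0, 0.0]]
force: [-0.4, -0.1, 0.7]
opening: 0.336
```

>>> jog_arm(motion=[0,-20,0,0,0,0,0,-60,0,0,0,0,-40,-78,18,0,5,0,-90,-78,40,0,13,0,-140,-78,62,0,21,0,-190,-78,85,0,29,0,-230,-78,102,0,32.9,0,-243.8,-78,108.8,0,32.9,0,-243.8,-78,108.8,0,32.9,0,-243.8,-78,108.8,0,32.9,0])

```text
time_s: 9.15
position: [0.5288, -0.0598, 0.07]
tcp_rot: [[-0.16, 0.002, 0.987], [-0.987, -0.001, -0.16], [0.001, -1.0, 0.002]]
force: [0.3, -0.1, -0.1]
opening: 0.327
```

```bash
cat > rel.py <<'E'
from h import *
z=np.load("stand.npz");th=np.radians(-9.15);t=np.array([.6166,.1812])
R=np.array([[np.cos(th),-np.sin(th)],[np.sin(th),np.cos(th)]])
def stand(p): return ((np.asarray(p)[...,:2]-t)@R)*1e3
E
python3 - <<'E'
from rel import *
s=bot.read_state();r=s["tcp_rot"];q=stand(s["position"])
print(s["time_s"],"tcp stand",q,s["position"][2],"yaw rel",np.degrees(np.arctan2(r[1,2],r[0,2]))+9.15,s["force"],s["opening"])
print("tip stand",q+[7.5,150.6])
p,d=bot.capture("wrist"); p=p[:,:,::-1]; cv2.imwrite("pics/w4.png",p); np.savez("pics/w4.npz",d=d,**{k:s[k] for k in("tcp_rot","position")})
E
```

```text
9.15 tcp stand [ -48.33518821 -251.85024227] 0.06995135945508868 yaw rel -0.04111660888547952 [ 0.33522691 -0.06784373 -0.14462647] 0.32747213529023367
tip stand [ -40.83518821 -101.25024227]
```

View pics/w4.png

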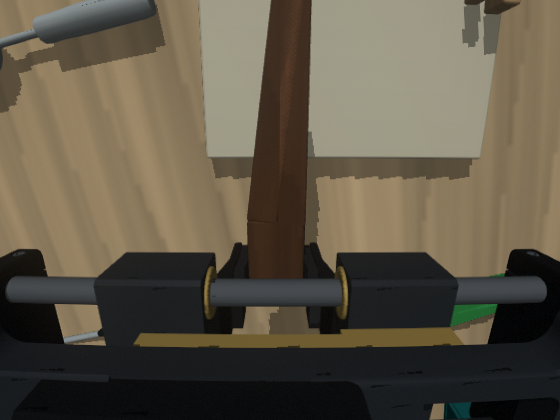

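The wedge is held, with its tail at (275,245) and its straight side along column ~305. I'll check how it sits in the hand.

```bash
python3 - <<'E'
from rel import *
z=np.load("pics/w4.npz");c=bot.get_calibration("wrist");d=z["d"];he=c["hand_eye"]
p=cv2.imread("pics/w4.png")
# wedge top points by depth: find right & left edge in rows
for v in (10,60,110,150,200,235):
    row=d[v,230:330]; u=np.arange(230,330)
    o,r=rays(c,he,np.c_[u,np.full(100,v)]); q=(o+r*row[:,None])*1e3
    k=(q[:,1]<8)&(row>0)
    if k.any(): print(v,u[k][[0,-1]],q[k][0].round(1),q[k][-1].round(1), "top y", np.median(q[k][:,1]).round(1))
E
```

```text
10 [270 310] [-122.3  -33.3   -2.6] [-122.5  -32.8   14.1] top y -33.0
60 [264 310] [-103.   -31.8   -5.3] [-103.1  -31.2   14.8] top y -33.2
110 [259 308] [-82.  -33.1  -7.7] [-82.  -32.3  14.3] top y -33.1
150 [254 307] [-64.2 -32.7 -10.3] [-64.1 -31.3  14.4] top y -33.3
200 [249 305] [-40.5 -33.1 -13.2] [-40.4 -33.1  13.9] top y -33.6
235 [247 304] [-21.7 -31.1 -14.8] [-22.  -31.8  14. ] top y -33.4
```

>>> jog_arm(motion=[0,40,-1.2,0,0,0,0,58,-1.2,0,0,0,0,62,-1.2,0,0,0,0,62,-1.2,0,0,0,-20,62,-1.2,0,0,0,-40,62,-1.2,0,0,0,-55,62,-1.2,0,0,0,-70,62,-1.2,0,0,0,-85,62,-1.2,0,0,0,-90,62,-1.2,0,0,0,-90,62,-1.2,0,0,0])

```text
time_s: 10.58
position: [0.5411, 0.0311, 0.0075]
tcp_rot: [[-0.158, -0.0, 0.987], [-0.987, -0.0, -0.158], [0.0, -1.0, -0.0]]
force: [-0.9, 0.5, -1.0]
opening: 0.333
```

```bash
cat > look.py <<'E'
import sys
from rel import *
s=bot.read_state();r=s["tcp_rot"];q=stand(s["position"])
print(s["time_s"],"tcp stand",q,s["position"][2],"yaw rel",np.degrees(np.arctan2(r[1,2],r[0,2]))+9.15,"Fstand",R.T@s["force"][:2],s["force"][2],s["opening"])
print("tip stand",q+[7.5,150.6])
n=sys.argv[1]
p,d=bot.capture("wrist"); p=p[:,:,::-1]; np.savez(f"pics/{n}.npz",d=d,p=p,**{k:s[k] for k in("tcp_rot","position")})
cv2.imwrite(f"pics/{n}.png",cv2.resize(p[0:260,180:440],None,fx=2.3,fy=2.3,interpolation=cv2.INTER_CUBIC))
E
python3 look.py w5
```

```text
10.575 tcp stand [ -50.66198626 -160.16962526] 0.00748989654453279 yaw rel 0.0468128822444811 Fstand [-0.9514087  0.3081246] -0.9701380959523387 0.332887271349592
tip stand [-43.16198626  -9.56962526]
```

View pics/w5.png

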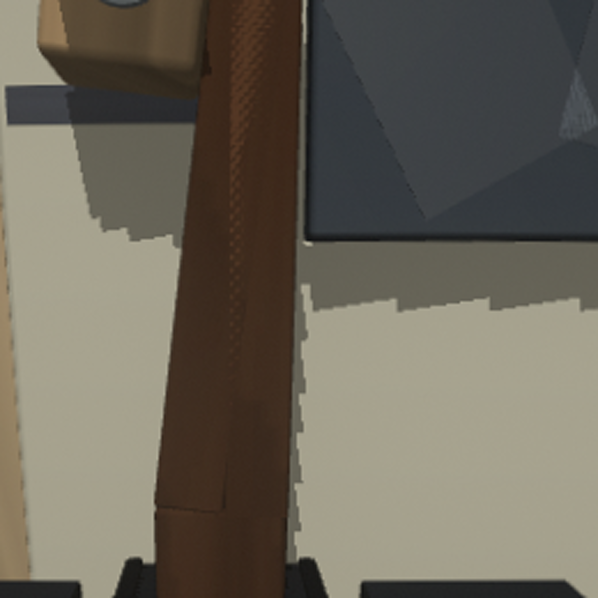

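The nose is in the gap, clear of the cleat at left and the tile edge at crop column 303. Now I ease it toward +x to bring the tile up to the rail.

>>> jog_arm(motion=[0,0,2,0,0,0,0,0,3.5,0,0,0,0,0,4.5,0,0,0,0,0,5,0,0,0,0,0,5,0,0,0])

```text
time_s: 11.25
position: [0.5453, 0.03, 0.0073]
tcp_rot: [[-0.159, -0.002, 0.987], [-0.987, -0.0, -0.159], [0.0, -1.0, -0.002]]
force: [-2.4, 0.0, -1.2]
opening: 0.33
```

```bash
python3 look.py w6
```

```text
11.25 tcp stand [ -46.37513341 -160.63679572] 0.007344169546563119 yaw rel 0.021827525332570374 Fstand [-2.41739833 -0.3760656 ] -1.1632003567141571 0.33033981754696184
tip stand [-38.87513341 -10.03679572]
```

View pics/w6.png

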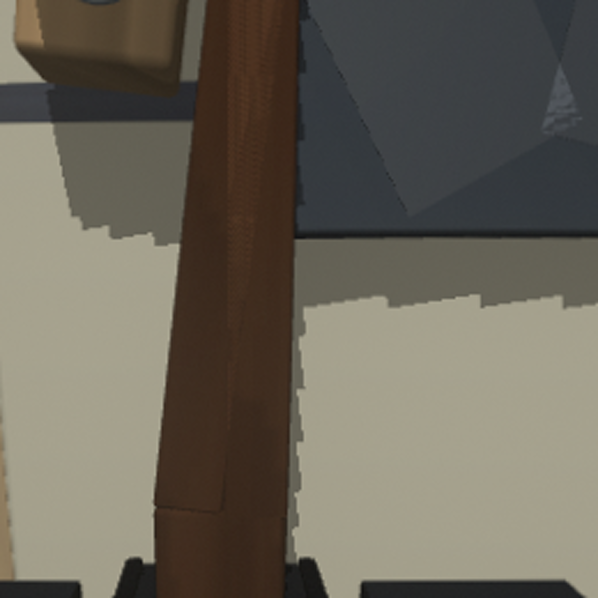

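>>> jog_arm(motion=[-6,0,0.5,0,0,0,-12,0,1,0,0,0,-18,0,1.5,0,0,0,-24,0,1.5,0,0,0,-30,0,1.5,0,0,0,-30,0,1.5,0,0,0])

```text
time_s: 12.05
position: [0.5518, 0.0604, 0.0074]
tcp_rot: [[-0.159, -0.001, 0.987], [-0.987, 0.001, -0.159], [-0.001, -1.0, -0.001]]
force: [-4.4, 2.4, -1.1]
opening: 0.332
```

```bash
python3 look.py w7
```

```text
12.05 tcp stand [ -44.79082261 -129.59042007] 0.0073723652027823106 yaw rel 0.021466700586985965 Fstand [-4.74757848  1.68965327] -1.0564816923226839 0.33221151347249045
tip stand [-37.29082261  21.00957993]
```

View pics/w7.png

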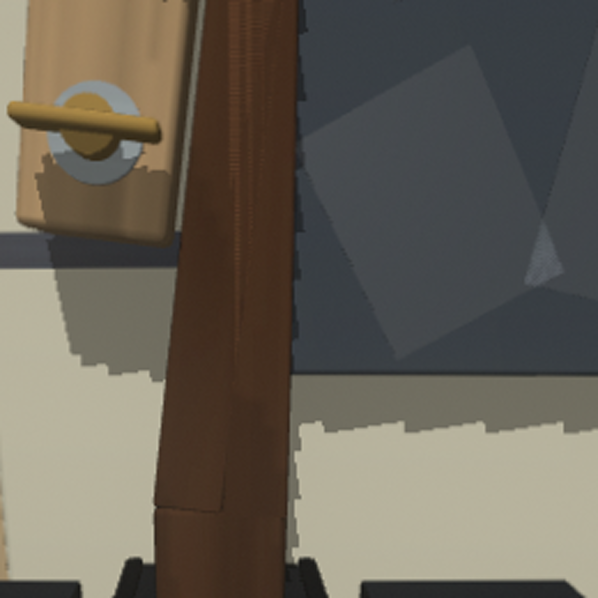

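>>> jog_arm(motion=[-4,0,0,0,0,0,-8,0,0,0,0,0,-12,0,0,0,0,0,-12,0,0,0,0,0])

```text
time_s: 12.6
position: [0.5535, 0.0714, 0.0074]
tcp_rot: [[-0.159, -0.002, 0.987], [-0.987, 0.0, -0.159], [0.0, -1.0, -0.002]]
force: [-3.9, 1.6, -0.6]
opening: 0.329
```

```bash
python3 look.py w8
```

```text
12.6 tcp stand [ -44.82725471 -118.44114893] 0.007405717173357966 yaw rel -0.0028021482197360115 Fstand [-4.14920226  0.93258637] -0.6104305605156732 0.32886207706792764
tip stand [-37.32725471  32.15885107]
```

View pics/w8.png

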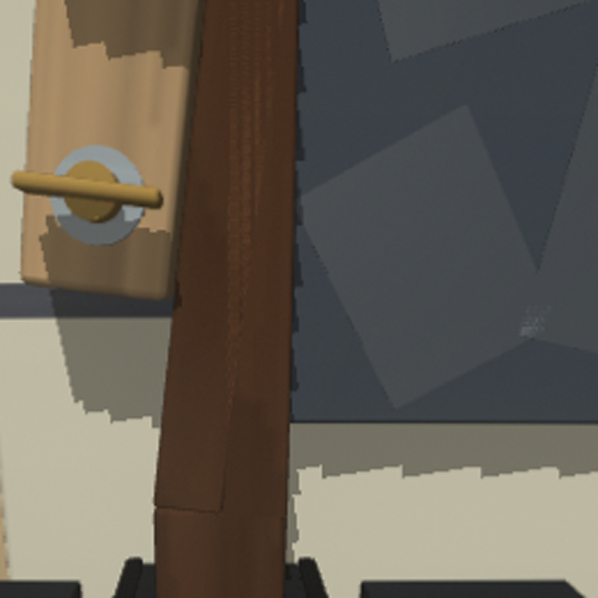

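>>> jog_arm(motion=[0,1.3,0,0,0,0,-3,1.3,0,0,0,0,-6,1.3,0,0,0,0,-6,1.3,0,0,0,0])

```text
time_s: 13.15
position: [0.5543, 0.0768, 0.0066]
tcp_rot: [[-0.159, -0.002, 0.987], [-0.987, -0.0, -0.159], [0.001, -1.0, -0.002]]
force: [-6.2, -2.0, 2.9]
opening: 0.329
```

```bash
python3 look.py w9
```

```text
13.15 tcp stand [ -44.86088349 -112.97172597] 0.00661048554486917 yaw rel 0.0020130919202134834 Fstand [-5.82355683 -2.94903027] 2.87321386937114 0.32896028983402653
tip stand [-37.36088349  37.62827403]
```

>>> jog_arm(motion=[0,0,0,0,0,0,0,0,0,0,0,0,0,0,0,0,0,0,0,0,0,0,0,0,0,0,0,0,0,0], gripper=0.6)

```text
time_s: 13.82
position: [0.5556, 0.0771, 0.0063]
tcp_rot: [[-0.159, 0.001, 0.987], [-0.987, 0.0, -0.159], [-0.0, -1.0, 0.001]]
force: [0.8, -0.5, 0.3]
opening: 0.6
```

>>> jog_arm(motion=[0,-20,0,0,0,0,0,-45,0,0,0,0,20,-45,0,0,0,0,38,-45,0,0,0,0,38,-45,0,0,0,0,38,-45,0,0,0,0])

```text
time_s: 14.58
position: [0.5486, 0.0392, 0.0505]
tcp_rot: [[-0.16, -0.001, 0.987], [-0.987, 0.0, -0.16], [-0.0, -1.0, -0.002]]
force: [0.0, -0.4, -0.8]
opening: 0.601
```

```bash
python3 look.py w10
```

```text
14.575 tcp stand [ -44.54494795 -150.99334288] 0.05051123507605744 yaw rel -0.07914896971744234 Fstand [ 0.09645237 -0.35610202] -0.773435865953672 0.6008791939841811
tip stand [-37.04494795  -0.39334288]
```

View pics/w10.png

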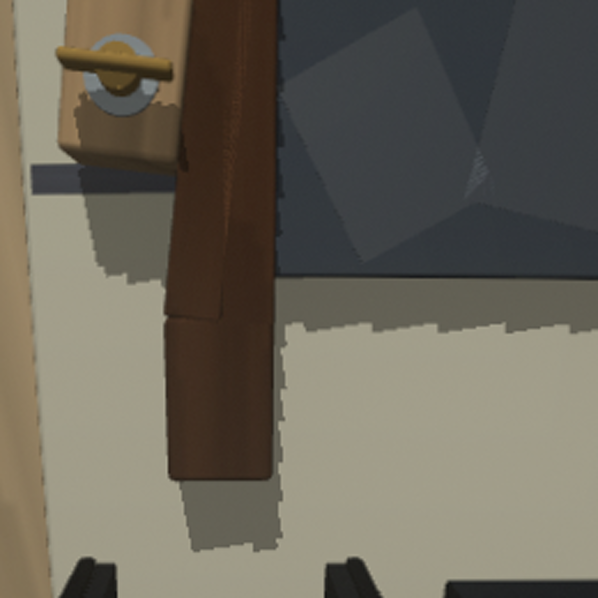

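The wedge lies straight along the tile, and the butt at crop (220,480) is centred on the tool. I'll close the fingers, lower them behind the butt, and push.

>>> jog_arm(motion=[0,0,0,0,0,0,0,0,0,0,0,0,0,0,0,0,0,0,0,0,0,0,0,0,0,20,0,0,0,0,0,36,0,0,0,0,0,44,0,0,0,0,0,44,0,0,0,0,0,44,0,0,0,0], gripper=0)

```text
time_s: 15.75
position: [0.5495, 0.0396, 0.0075]
tcp_rot: [[-0.159, 0.001, 0.987], [-0.987, -0.0, -0.159], [-0.0, -1.0, 0.001]]
force: [-0.2, 0.5, 0.4]
opening: 0.001
```

>>> jog_arm(motion=[-4,0,0,0,0,0,-8,0,0,0,0,0,-11,0,0,0,0,0,-13,0,0,0,0,0,-13,0,0,0,0,0])

```text
time_s: 16.38
position: [0.5512, 0.0527, 0.0072]
tcp_rot: [[-0.159, 0.0, 0.987], [-0.987, -0.0, -0.159], [0.0, -1.0, 0.0]]
force: [0.4, -0.4, 0.0]
opening: 0.002
```

```bash
cat > q.py <<'E'
from rel import *
f=[]
s=bot.read_state();q=stand(s["position"])
print(s["time_s"],"tcp stand",q.round(2),s["position"][2].round(4),"Fstand",(R.T@s["force"][:2]).round(2),s["force"][2].round(2),s["opening"].round(3))
E
python3 q.py
```

```text
Traceback (most recent call last):
  File "q.py", line 4, in <module>
    print(s["time_s"],"tcp stand",q.round(2),s["position"][2].round(4),"Fstand",(R.T@s["force"][:2]).round(2),s["force"][2].round(2),s["opening"].round(3))
                                                                                                                                     ^^^^^^^^^^^^^^^^^^
AttributeError: 'float' object has no attribute 'round'
```

>>> jog_arm(motion=[-1,0,0,0,0,0,-2,0,0,0,0,0,-3,0,0,0,0,0,-4,0,0,0,0,0,-5,0,0,0,0,0,-5,0,0,0,0,0])

```text
time_s: 17.12
position: [0.5518, 0.0565, 0.0072]
tcp_rot: [[-0.158, -0.001, 0.987], [-0.987, -0.001, -0.158], [0.001, -1.0, -0.0]]
force: [-0.8, -4.5, 0.5]
opening: 0.003
```

```bash
sed -i 's/s\["opening"\].round(3)/s["opening"]/' q.py; python3 q.py
```

```text
17.125 tcp stand [ -44.12 -133.41] 0.0072 Fstand [-0.05 -4.59] 0.52 0.002720597203794101
```

>>> jog_arm(motion=[-1,0,0,0,0,0,-2,0,0,0,0,0,-3,0,0,0,0,0,-3,0,0,0,0,0])

```text
time_s: 17.62
position: [0.5522, 0.058, 0.0073]
tcp_rot: [[-0.158, -0.001, 0.988], [-0.988, -0.003, -0.158], [0.003, -1.0, -0.0]]
force: [-1.6, -10.0, -0.6]
opening: 0.002
```

>>> jog_arm(motion=[-0.7,0,0,0,0,0,-1.4,0,0,0,0,0,-2,0,0,0,0,0,-2,0,0,0,0,0])

```text
time_s: 18.12
position: [0.5525, 0.059, 0.0073]
tcp_rot: [[-0.157, -0.001, 0.988], [-0.988, -0.004, -0.157], [0.005, -1.0, -0.001]]
force: [-2.4, -13.9, 0.1]
opening: 0.004
```

```bash
python3 q.py
```

```text
18.125 tcp stand [ -43.87 -130.87] 0.0073 Fstand [ -0.17 -14.13] 0.09 0.004374422998498869
```

>>> jog_arm(motion=[-0.8,0,0,0,0,0,-1.6,0,0,0,0,0,-1.6,0,0,0,0,0,-1.6,0,0,0,0,0])

```text
time_s: 18.62
position: [0.5527, 0.0598, 0.0073]
tcp_rot: [[-0.157, -0.001, 0.988], [-0.988, -0.005, -0.157], [0.005, -1.0, -0.001]]
force: [-2.4, -16.9, 1.2]
opening: 0.004
```

```bash
python3 q.py
```

```text
18.625 tcp stand [ -43.79 -129.99] 0.0073 Fstand [  0.34 -17.02] 1.23 0.0035522133031813253
```

>>> jog_arm(motion=[-0.5,0,0,0,0,0,-0.5,0,0,0,0,0,-0.5,0,0,0,0,0])

```text
time_s: 19.0
position: [0.5527, 0.06, 0.0073]
tcp_rot: [[-0.156, -0.002, 0.988], [-0.988, -0.006, -0.156], [0.006, -1.0, -0.001]]
force: [-2.4, -18.5, 1.6]
opening: 0.007
```

>>> jog_arm(motion=[3,0,0,0,0,0,7,0,0,0,0,0,15,0,0,0,0,0,25,0,0,0,0,0,35,-40,0,0,0,0,35,-90,0,0,0,0,35,-130,0,0,0,0,35,-150,0,0,0,0,35,-150,0,0,0,0,35,-150,0,0,0,0])

```text
time_s: 20.25
position: [0.5467, 0.0298, 0.1563]
tcp_rot: [[-0.159, -0.002, 0.987], [-0.987, 0.0, -0.159], [-0.0, -1.0, -0.002]]
force: [-0.7, -0.0, -1.0]
opening: 0.008
```

```bash
python3 look.py w11; python3 - <<'E'
from h import *
p=np.load("pics/w11.npz")["p"];cv2.imwrite("pics/w11f.png",cv2.resize(p[0:260,180:440],None,fx=2.3,fy=2.3,interpolation=cv2.INTER_CUBIC))
q,_=bot.capture("side");q=q[:,:,::-1];cv2.imwrite("pics/s11.png",q)
E
```

```text
20.25 tcp stand [ -44.9678276  -160.58370567] 0.15631404280117778 yaw rel -0.014240016598881411 Fstand [-0.67070477 -0.1575398 ] -0.9795195433707021 0.007604655854517235
tip stand [-37.4678276   -9.98370567]
```

View pics/w11.png

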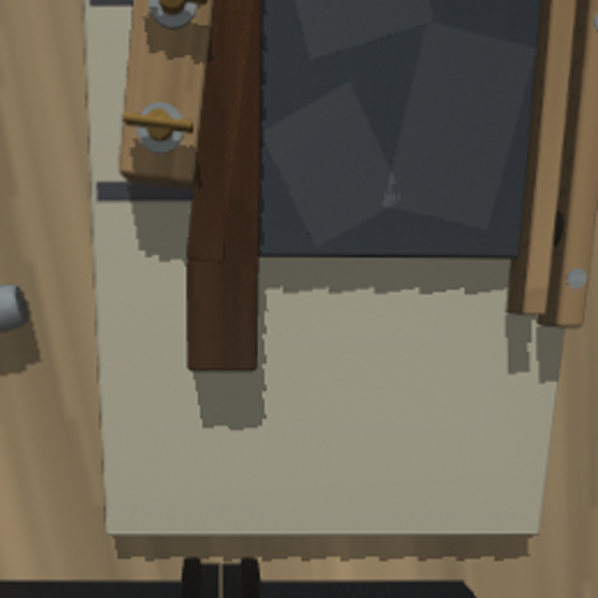

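View pics/s11.png

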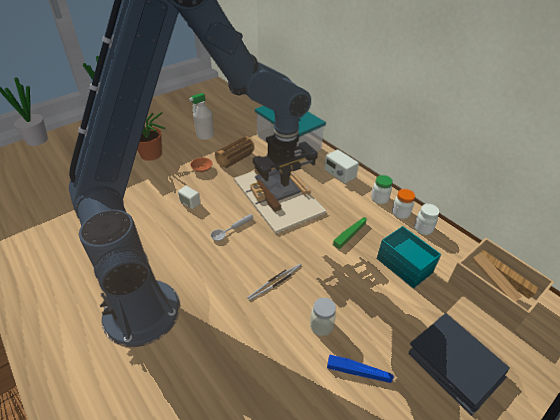

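```bash
python3 - <<'E'
from rel import *
z=np.load("pics/w11.npz");c,T=pose("wrist",z)
A=lambda u,zz:stand(onplane(c,T,np.array(u)/2.3+[180,0],zz)).round(1)
print("butt",A([[188,369],[256,369]],.039)); print("straight",A([[256,360],[262,60],[263,0]],.039))
print("tile near",A([[259,256],[517,256]],.027)); print("tile railedge",A([[517,250],[527,130],[539,10]],.027))
print("rail",A([[527,300],[538,150],[551,5]],.036))
E
```

```text
butt [[ -58.7 -118.4]
 [ -30.4 -118.4]]
straight [[ -30.4 -114.7]
 [ -29.4   -2. ]
 [ -29.3   18.5]]
tile near [[-29.1 -72.9]
 [ 79.3 -72.1]]
tile railedge [[ 79.  -69.7]
 [ 78.6 -23. ]
 [ 79.4  21. ]]
rail [[ 81.6 -89.9]
 [ 80.1 -32.1]
 [ 80.3  19.8]]
```

The wedge is in line and the tile is flush. One light check push, below the earlier force, should show whether it stayed tight after release.

>>> jog_arm(motion=[0,60,0,0,0,0,0,110,0,0,0,0,0,149,0,0,0,0,0,149,0,0,0,0,-15,149,0,0,0,0,-24,149,0,0,0,0,-29,149,0,0,0,0,-31,149,0,0,0,0,-32,149,0,0,0,0,-32,149,0,0,0,0,-32,149,0,0,0,0])

```text
time_s: 21.72
position: [0.5524, 0.0599, 0.0087]
tcp_rot: [[-0.158, -0.0, 0.987], [-0.987, -0.002, -0.158], [0.002, -1.0, -0.0]]
force: [-0.8, -6.7, 1.5]
opening: 0.01
```

```bash
python3 q.py
```

```text
21.725 tcp stand [ -44.06 -129.92] 0.0087 Fstand [ 0.24 -6.72] 1.48 0.010056573748526228
```

>>> jog_arm(motion=[-1,0,0,0,0,0,-2,0,0,0,0,0,-2.5,0,0,0,0,0,-2.5,0,0,0,0,0])

```text
time_s: 22.22
position: [0.5525, 0.06, 0.0087]
tcp_rot: [[-0.156, -0.002, 0.988], [-0.988, -0.005, -0.156], [0.005, -1.0, -0.001]]
force: [-3.7, -15.3, 2.1]
opening: -0.0
```

```bash
python3 q.py
```

```text
22.225 tcp stand [ -44.06 -129.86] 0.0087 Fstand [ -1.27 -15.69] 2.06 -0.0004687108668719118
```

>>> jog_arm(motion=[3,0,0,0,0,0,7,0,0,0,0,0,15,0,0,0,0,0,25,0,0,0,0,0,35,-40,0,0,0,0,35,-90,0,0,0,0,35,-130,0,0,0,0,35,-150,0,0,0,0,35,-150,0,0,0,0,35,-150,0,0,0,0,35,-150,0,0,0,0])

```text
time_s: 23.6
position: [0.5464, 0.0294, 0.1568]
tcp_rot: [[-0.159, -0.003, 0.987], [-0.987, 0.0, -0.159], [0.0, -1.0, -0.003]]
force: [-1.2, -1.2, 1.1]
opening: 0.006
```

```bash
python3 q.py; python3 look.py w12; python3 - <<'E'
from rel import *
z=np.load("pics/w12.npz");w=np.load("pics/w11.npz")
print(z["position"]-w["position"], cv2.phaseCorrelate(cv2.cvtColor(w["p"][:200,180:440],6).astype(np.float32),cv2.cvtColor(z["p"][:200,180:440],6).astype(np.float32)))
E
```

```text
23.6 tcp stand [ -45.12 -161.03] 0.1568 Fstand [-1.02 -1.39] 1.07 0.006486136998569319
23.6 tcp stand [ -45.11741882 -161.0325504 ] 0.1567850005077866 yaw rel -0.009972505948292465 Fstand [-1.01618394 -1.39179352] 1.0673631075583059 0.006486136998569319
tip stand [-37.61741882 -10.4325504 ]
[-0.00021906 -0.00041935  0.00047096] ((0.28438923457744636, -0.5361307957424657), 0.9429133596773501)
```

View pics/w12.png

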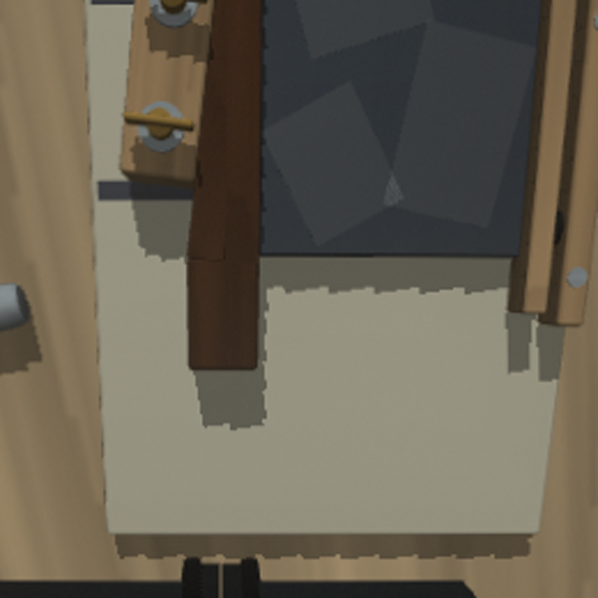

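The wedge did not move between 6.7 N and 15.7 N, so it is locked. It lies along the tile, and the robot is clear, so I'm handing in.

```bash
python3 -c "
from rig import bot
print(bot.hand_in())"
```

```text
the job is handed in; nothing more can be done
None
```

The dark wooden wedge is jammed between cleat and tile, and I handed the job in at about 24 s. I slid it in while holding the tail, brought the tile up to the rail, then let go and pushed the butt with closed fingers to a peak of 18.5 N.

**Last checks:**
- **Tightness:** a second push after release rose from 6.7 to 15.7 N with the wedge moving less than 0.1 mm, so it had not backed out. I could not measure the wedge-on-tile and tile-on-rail forces directly. The image suggests the rail is squeezed roughly 0.6 mm (about 18 N), but that is near the camera's accuracy.
- **Position:** the wedge's butt is at stand y ≈ -118 mm, so its tip is about 90 mm past the mouth. Its straight side is within about 0.5° of the stand's y axis.
- **Tile:** its far edge measured x ≈ 79 mm against the rail's 80–81 mm. That fits flush within the 2 mm limit.
- **Other things:** I saw none of the bystanders moved in the last side picture, though I did not measure their positions.

**What disagreed or failed:**
- **Fingertip position:** the fingertips are given as 22 mm ahead of the TCP, but the wrist depth put them about 13.5 mm behind it.
- **First grasp:** because of this, the first grasp closed on air above the wedge and touched nothing. I corrected the height and the second grasp held.

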